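Sort the espresso-cleaning tubs by heft

TASK

Before tonight's clean, sort the three closed cleaning-tablet tubs that lean in the slanted caddy under the cup shelf: they look alike, but one is empty, one is part-used and one is full, and only their weight tells which. Heft them, put the empty one in the waste bin, stand the part-used one upright with its whole base on the rubber mat, and leave the full one fully seated in its own pocket. Set the tubs down rather than dropping them (letting the empty go in the bin is fine), and leave the portafilter, tamper, milk pitcher and cups where they are.

Things in the scene. Friction and masses are not known exactly. Their poses are not given: they have to be found in the camera images.
- tub_a_center (a point): One of three look-alike tubs: white plastic, square body 60 x 60 x 117 mm, round grey cap 50 mm wide, 18 mm high on top; 135 mm tall. Point: its centre, 67.5 mm above the underside; z to the cap, x, y square to the sides. Starts leaning in a pocket, z 30 degrees from vertical. Empty about 75 g, part-used 240 g, full 460 g (each within 15 percent); which is which changes, unrelated to name or place
- tub_b_center (a point): One of three look-alike tubs: white plastic, square body 60 x 60 x 117 mm, round grey cap 50 mm wide, 18 mm high on top; 135 mm tall. Point: its centre, 67.5 mm above the underside; z to the cap, x, y square to the sides. Starts leaning in a pocket, z 30 degrees from vertical. Empty about 75 g, part-used 240 g, full 460 g (each within 15 percent); which is which changes, unrelated to name or place
- tub_c_center (a point): One of three look-alike tubs: white plastic, square body 60 x 60 x 117 mm, round grey cap 50 mm wide, 18 mm high on top; 135 mm tall. Point: its centre, 67.5 mm above the underside; z to the cap, x, y square to the sides. Starts leaning in a pocket, z 30 degrees from vertical. Empty about 75 g, part-used 240 g, full 460 g (each within 15 percent); which is which changes, unrelated to name or place
- caddy: Fixed stainless caddy, origin on the counter under the middle pocket, front to -x, y along the row. Three pockets at y -110, 0, 110 mm, 66 mm square inside, 72 outside, walls 55 mm tall, 3 mm floor; underside centres at x 0, z 37 mm; axes lean 30 degrees: up is (-0.5, 0, 0.866). A tub has 3 mm play each side, rests on the front wall, is clear once drawn 55 mm up the axis (140 mm to pass over the next tub)
- shelf_edge (a point): Middle of the lower front edge of the caddy's narrow cup shelf, fixed to the caddy, axes as the caddy's: 310 mm above the counter, right above the tubs, so they cannot be taken straight from above. The shelf is 430 mm long, runs 125 mm back (+x) from here, its cups reach 371 mm. Uprights 16 mm square at the caddy's x 45 mm, y -200 and 200 mm
- mat_top (a point): centre of the top face of the fixed black rubber mat, 180 x 180 mm and 6 mm thick, flat on the counter; z up, x and y along its sides. It stands to one side of the caddy, the bin to the other (which side changes)
- bin_floor (a point): centre of the inner floor (4 mm above the counter) of the fixed open waste bin of dark sheet steel, 190 x 190 mm outside, 182 mm inside, rim 120 mm above the counter; empty at the start; z up, x and y along its walls
- portafilter: bystander: espresso portafilter lying on the counter, steel head 72 mm across and 42 mm high (origin under the head), black handle along its own -x to 200 mm
- tamper: bystander: coffee tamper standing on the counter, 58 mm across, 92 mm high, origin under its centre
- pitcher: bystander: steel milk pitcher, 90 mm across, 110 mm high, handle to its +y, origin under its centre
- cup_stack: bystander: upright stack of paper cups, 87 mm across, 161 mm high, origin under its centre
Mind the look-alikes: they are no part of the job. What is shaped like the part that bears tub_b_center but green is not meant. Leave any orange look-alike of the part that bears tub_c_center alone.

How it is judged:
By the outcome, as a careful person would: the job done as asked, in the order asked, and still so for the second after the job is handed in, with the robot touching nothing.
It also fails if it takes over 72 s, if anything falls off the work surface, if the arm or the gripper's body presses on something with over 40 N, if the wrist force passes 120 N, or if a joint passes its speed limit or range.

ROBOT

A 6-joint arm with a two-finger parallel gripper is mounted at the origin on the work surface. World frame = base frame: x ahead of the robot, y to its left, z up, the work surface at z = 0. Lengths are in m, angles in rad, forces in N, time in s.
With the tool pointing down it reaches from about 0.3 to 0.825 m from the base axis. Payload 5.4 kg.
Tool frame: the origin (TCP) lies midway between the tips of the shut fingers; the grasp point (between the pads) lies behind it (robot.pinch_z is the z of the grasp point in the tool frame, in m); z points along the fingers, y is the line along which they close (so a half turn about z gives the same grasp; the last joint's range is limited). The gripper opens to 92 mm and grips with 3 to 60 N. Pads are 20 mm wide; open, the fingers measure 128 mm over their backs; the gripper's body (75 mm by 189 mm) begins 69 mm behind the grasp point.
Start: joints at [-1.393, 0.158, 1.597, -0, 1.386, -0.21], TCP at [0.217, -0.532, 0.215] pointing down, gripper open.
Joint ranges: [-2.91, 2.91], [-0.94, 2.29], [0.18, 2.7], [-1.29, 4.43], [0.17, 2.64], [-3, 3]. Speed limits (rad/s): [2.57, 2.57, 3.14, 3.14, 3.14, 3.14].

INTERFACE

Orientations are given as a rotation vector (axis times angle).
In Python, from bench import robot gives the robot as it stands.
- The arm moves only by the tool play_rows, never from a script. Its argument "plan" is a list of rows, each a list of 7 numbers: the shift along the tool's x, y, z scaled (see below), then the turn, a rotation vector about the tool's x, y, z scaled (see below), then the closure, from -1 (fully open) to 1 (shut). A call has 1 to 20 rows; each row is the pose to reach, as a shift and turn from the pose commanded when the call began, along the tool's axes at that moment, turning the shorter way round; what a row does not reach only later rows make up. The controller multiplies each number of a shift by 150 mm and each number of a turn by 180 degrees. A row lasts 1/8 s, in which the tool goes at most 62.5 mm and 10.7 degrees, less where a joint would pass 70% of its speed; a pose out of reach is approached as far as the arm can. A call with a number of a shift or a turn outside -1 to 1 is refused whole. A call with a gripper value outside its range is refused whole. The fingers move at their own pace and stop on an object; the grip force is fixed at half the most. Time passes only in rows, so rows that repeat a pose let the fingers close. It gives the time, the measured TCP pose, the force, the opening and the grip force at its end, in the units of the state.
- robot.get_state(): the state, without advancing time (a new reading comes with each control period).
- robot.grab_frame(name): name is "scene" or "top"; returns a dict with "frame" (420x560x3 uint8, blue, green, red), "fx", "fy", "cx", "cy" (pixels), "dist_coeffs" ([k1, k2, p1, p2, k3] as OpenCV has them; the pictures are not rectified), "T" (4x4, takes a point from camera to world coordinates). Camera axes: x right, y up, looking along -z (the intrinsics and any distortion apply to the point x, -y, -z); pixel columns grow to the right and rows downward; lengths in m; the calibration is good to about 2 mm. A picture is of the moment at which its call begins. There is no depth.
- robot.hand_in(): hands the job in; it is judged then, once.
The state is a dict: "t": time; "joints": joint angles; "qvel": joint speeds; "tau": joint torques, N m; "eef_pos": TCP position; "tool_rot": TCP orientation; "contact_force": force on the tool from outside, world axes, zero at the start; "moment": the same for the moment, N m; "finger_gap": opening from 0.0 (shut) to 1.0 (fully open); "gripper_force": force on a finger pad.
Only numpy, scipy, OpenCV 4.12 (cv2) and the standard library are available. Lean on these libraries where they do the work, as an engineer would, in place of code of your own. Each camera call takes 0.05 s, during which the arm holds its last target. There are 200 camera calls.

## Working session

There is one attempt and no reset: what is moved stays moved. The work goes in short steps, Python scripts to look and compute and a tool call to move; the robot and the scene stay as the last step left them, time stands still between calls to the robot, and variables do not carry over. Pictures are saved under pics/ and viewed, at most 10 in all, crops included, and the job is handed in when it is done.

Besides the shell and the picture viewer there is one more tool, called after "Call:" as a command line: name --pt "numbers of a row" for each row, then --argument value for the rest. play_rows: Moves the arm, as the interface text tells. Its arguments: {"type":"object","properties":{"plan":{"type":"array"}},"required":["plan"]}

```bash
ls; mkdir -p pics; python3 - <<'E'
from bench import robot
import cv2, json
print(robot.pinch_z, robot.get_state())
for n in ["scene","top"]:
    f=robot.grab_frame(n); cv2.imwrite(f"pics/{n}0.png",cv2.resize(f["frame"],(800,600),interpolation=cv2.INTER_CUBIC)); print(n,{k:(v.tolist() if hasattr(v,'tolist') else v) for k,v in f.items() if k!="frame"})
E
```

```text
pics
-0.0187 {'t': 0.0, 'joints': array([-1.39307076e+00,  1.59029051e-01,  1.59818494e+00, -2.82620120e-05,
        1.38619987e+00, -2.10109745e-01]), 'qvel': array([-0.00113679, -0.00026918,  0.0001726 ,  0.00082872, -0.00137782,
       -0.00040192]), 'tau': array([ 2.34791034e-03, -3.85565329e+01, -3.22110379e+01,  7.01880106e-02,
        3.77197482e-02, -1.29482123e-04]), 'eef_pos': array([ 0.21731334, -0.53169572,  0.21365384]), 'tool_rot': array([-3.08092035e+00, -6.05056366e-01, -2.69133416e-06]), 'contact_force': array([ 0.04015817, -0.30336059, -0.02919212]), 'moment': array([-0.024201  ,  0.01854469,  0.0024302 ]), 'gripper_force': 0.0, 'finger_gap': 0.9944937271163715}
scene {'fx': 428.16385190662174, 'fy': 428.16385190662174, 'cx': 272.9927686399737, 'cy': 205.4714891290001, 'dist_coeffs': [-0.056874952341562396, 0.0, 0.0, 0.0, 0.0], 'T': [[-0.7891524428981377, 0.5821950801087337, -0.19567143523030284, 0.33775640320065975], [-0.6141973614161553, -0.7479553856140021, 0.2516432839565604, 0.4136266870014231], [0.0001519780705881082, 0.31876579149619355, 0.9478335017683598, 1.2627937729765495], [0.0, 0.0, 0.0, 1.0]]}
top {'fx': 492.65415872862286, 'fy': 492.65415872862286, 'cx': 283.6975420806229, 'cy': 210.0073070349355, 'dist_coeffs': [0.056204734771879844, 0.0, 0.0, 0.0, 0.0], 'T': [[-0.019711585085629004, 0.9906779210479416, -0.1347913578889259, 0.35931086323123906], [-0.9998056741924235, -0.01956659898695177, 0.0024004284446269755, 0.1124271731255337], [-0.0002593569855719197, 0.13481248069897803, 0.9908710954416532, 1.6619993138560163], [0.0, 0.0, 0.0, 1.0]]}
```

View pics/scene0.png

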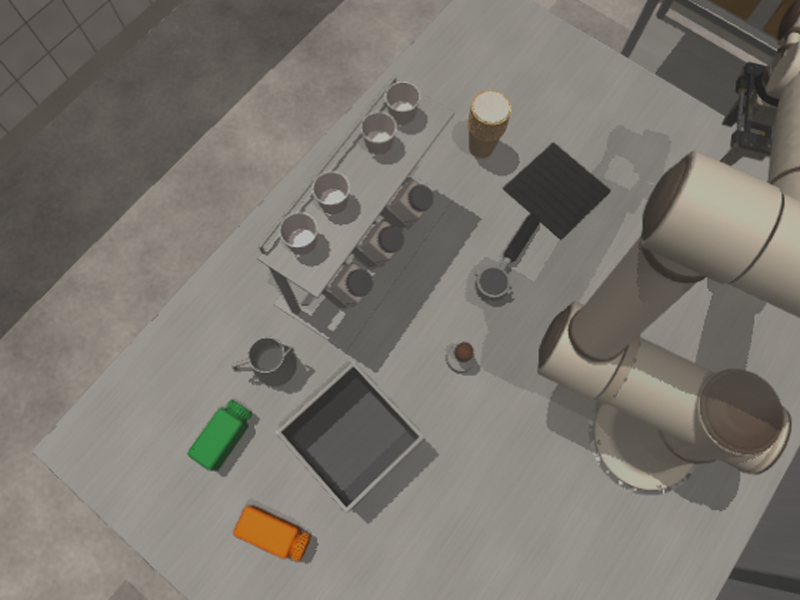

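View pics/top0.png

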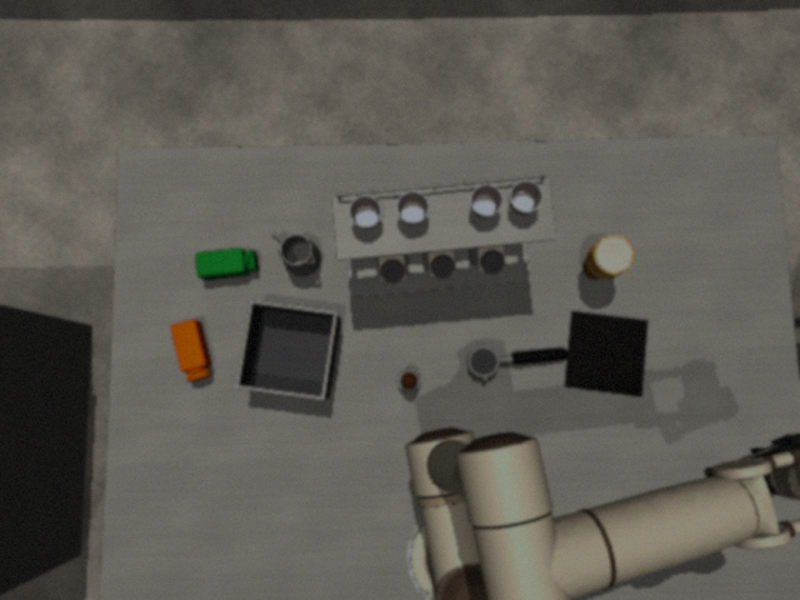

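The scene shows three caps at about (359,284), (390,240) and (420,199), with the shelf above them. In the top view the mat is on the right, at about (607,354), and the bin is on the left, at about (290,350). I'll fit the poses and check them with overlays.

```bash
cat > h.py <<'E'
import numpy as np, cv2
from bench import robot
from scipy.spatial.transform import Rotation as R
from scipy.optimize import least_squares
def cam(f):
    T=np.array(f["T"]); K=np.array([[f["fx"],0,f["cx"]],[0,f["fy"],f["cy"]],[0,0,1.]])
    D=np.diag([1,-1,-1.]); Rw=D@T[:3,:3].T
    return K,np.array(f["dist_coeffs"]),cv2.Rodrigues(Rw)[0],-Rw@T[:3,3]
def proj(f,P):
    K,d,r,t=cam(f); return cv2.projectPoints(np.array(P,float).reshape(-1,3),r,t,K,d)[0].reshape(-1,2)
def P(x,y,yaw,L):
    return np.array([x,y,0])+np.array(L,float)@R.from_euler('z',yaw).as_matrix().T
def big(uv,s=800/560): return (np.asarray(uv)+.5)*s-.5
def small(uv,s=800/560): return (np.asarray(uv,float)+.5)/s-.5
def fit(obs,x0):  # obs: list of (frame, local pts, 800-px)
    g=lambda q: np.concatenate([(proj(f,P(*q,L))-small(p)).ravel() for f,L,p in obs])
    s=least_squares(g,x0,loss='soft_l1'); return s.x,np.abs(g(s.x)).max()
E
cat > a.py <<'E'
from h import *
fs={n:robot.grab_frame(n) for n in["scene","top"]}
S,T=fs["scene"],fs["top"]
u=np.array([-.5,0,.866])
caps=[np.array([0,y,.037])+u*.135+np.array([-.866,0,-.5])*.003 for y in(-.11,0,.11)]
sq=lambda h,z:[[-h,-h,z],[-h,h,z],[h,h,z],[h,-h,z]]
cad,e=fit([(T,caps,[(491,261),(442,266),(393,269)]),(S,caps,[(420,199),(390,240),(359,284)])],[.65,0,0]);print("caddy",cad,e)
mat,e=fit([(T,sq(.09,.006),[(642,395),(566,387),(571,312),(648,320)]),(S,sq(.09,.006),[(610,188),(559,238),(503,189),(554,143)])],[.5,-.3,0]);print("mat",mat,e)
bn,e=fit([(T,sq(.095,.12),[(330,402),(239,387),(250,301),(341,311)]),(S,sq(.095,.12),[(424,438),(347,509),(278,434),(352,366)])],[.5,.3,0]);print("bin",bn,e)
for n,p,z in [("cups",[(610,254)],.161),("tamp",[(409,381)],.092),("pit",[(298,250)],.11),("pf",[(483,362)],.042),("pfh",[(567,354)],.02)]:
    s=least_squares(lambda q:(proj(T,[[q[0],q[1],z]])-small(p)).ravel(),[.5,0]).x; print(n,s)
for n,f in fs.items():
    im=cv2.resize(f["frame"],(2240,1680),interpolation=cv2.INTER_CUBIC)
    def poly(L,q,c,cl=True): cv2.polylines(im,[np.int32(big(proj(f,P(*q,L)),4))],cl,c,1)
    th=np.linspace(0,2*np.pi,30)
    for y in(-.11,0,.11):
        c=np.array([0,y,.037]); a=np.array([.866,0,.5]); b=np.array([0,1,0])
        poly([c+u*.135-.003*a+.025*(np.cos(t)*a+np.sin(t)*b) for t in th],cad,(0,255,0))
        poly([c+u*.117-.003*a+.03*(i*a+j*b) for i,j in((-1,-1),(-1,1),(1,1),(1,-1))],cad,(0,0,255))
        poly([c+u*.055+.036*(i*a+j*b) for i,j in((-1,-1),(-1,1),(1,1),(1,-1))],cad,(255,255,0))
    poly(sq(.09,.006),mat,(0,255,255)); poly(sq(.095,.12),bn,(0,255,255)); poly(sq(.091,.004),bn,(255,0,255))
    r=big(proj(f,P(*cad,[[-.05,0,.15]])),4)[0].astype(int)
    cv2.imwrite(f"pics/c_{n}.png",im[r[1]-300:r[1]+300,r[0]-400:r[0]+400])
E
python3 a.py
```

```text
caddy [0.70715715 0.034863   0.07639653] 1.593663911509907
mat [ 0.45050587 -0.35943407 -0.13232432] 1.6816677999005378
bin [ 0.46478287  0.36887423 -0.14075678] 3.7855254043259663
cups [ 0.65555593 -0.33501212]
tamp [0.39219159 0.10442408]
pit [0.68890848 0.34758085]
pf [ 0.43324577 -0.06636214]
pfh [ 0.44923978 -0.26411666]
```

View pics/c_scene.png

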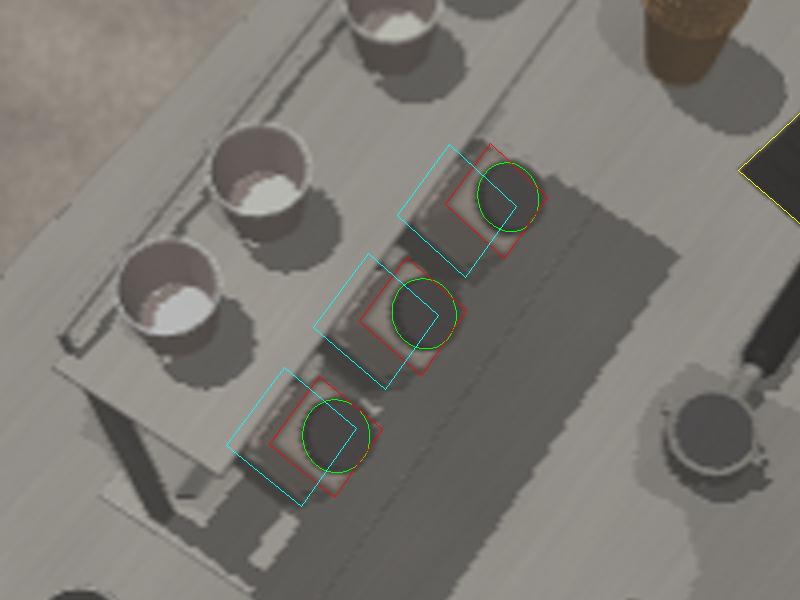

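View pics/c_top.png

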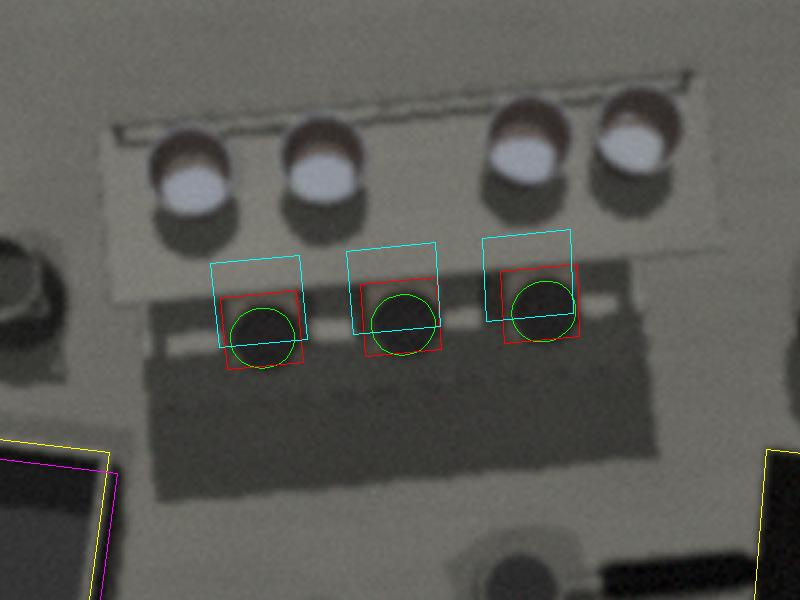

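The overlays match: the caddy and mat fit closely, and the bin is good enough. Next I'll check the shelf clearance and work out the approach.

```bash
cat >> h.py <<'E'
CAD=(.7072,.0349,.0764); MAT=(.4505,-.3594,-.1323); BIN=(.4648,.3689,-.1408)
def pose():
    s=robot.get_state(); return s,np.array(s["eef_pos"]),R.from_rotvec(s["tool_rot"])
def rot(tilt,yaw=CAD[2]): # tool z tilted forward from down, tool y = -local y
    t=np.radians(tilt); z=np.array([np.sin(t),0,-np.cos(t)]); y=np.array([0,-1,0]); 
    return R.from_euler('z',yaw)*R.from_matrix(np.stack([np.cross(y,z),y,z],1))
U=np.array([-.5,0,.866]); A=np.array([.866,0,.5])
def tub(y,s,tilt,back=0,a=-.003): # TCP so the pinch lies at height s on the tub axis, drawn back along tool z
    Rt=rot(tilt); p=P(*CAD,np.array([0,y,.037])+U*s+A*a)
    return p+Rt.apply([0,0,.0187-back]),Rt
def step(p,Rt):
    s,p0,R0=pose(); d=R0.inv().apply(p-p0)/.15; r=(R0.inv()*Rt).as_rotvec()/np.pi
    print("to",np.round(p,3),"shift",np.round(d,3),"turn",np.round(r,4))
E
python3 - <<'E'
from h import *
T=robot.grab_frame("top")
for p in[(337,258),(555,240)]:
    s=least_squares(lambda q:(proj(T,[[q[0],q[1],.312]])-small([p])).ravel(),[.5,0]).x
    print("shelf local",R.from_euler('z',-CAD[2]).apply(np.array([*s,0])-[CAD[0],CAD[1],0]))
for y in(-.11,0,.11):
  step(*tub(y,.09,38,.16)); step(*tub(y,.09,38))
step(np.array([.36,-.4,.33]),rot(38))
E
```

```text
shelf local [-0.06254258  0.21157819  0.        ]
shelf local [-0.06798435 -0.21540917  0.        ]
to [ 0.581 -0.085  0.225] shift [ 3.374 -1.841 -0.069] turn [-0.0331  0.2094  0.0954]
to [ 0.68  -0.078  0.099] shift [ 3.999 -1.639  0.772] turn [-0.0331  0.2094  0.0954]
to [0.573 0.025 0.225] shift [ 3.598 -2.539 -0.068] turn [-0.0331  0.2094  0.0954]
to [0.671 0.032 0.099] shift [ 4.223 -2.337  0.772] turn [-0.0331  0.2094  0.0954]
to [0.565 0.134 0.225] shift [ 3.823 -3.237 -0.067] turn [-0.0331  0.2094  0.0954]
to [0.663 0.142 0.099] shift [ 4.448 -3.035  0.773] turn [-0.0331  0.2094  0.0954]
to [ 0.36 -0.4   0.33] shift [ 1.213 -0.456 -0.772] turn [-0.0331  0.2094  0.0954]
```

Call:
play_rows --pt "0.5 -0.2 -0.6 0 0 0 -1" --pt "1 -0.45 -0.75 -0.0331 0.2094 0.0954 -1" --pt "1 -0.45 -0.75 -0.0331 0.2094 0.0954 -1" --pt "1 -0.45 -0.75 -0.0331 0.2094 0.0954 -1" --pt "1 -0.45 -0.75 -0.0331 0.2094 0.0954 -1" --pt "1 -0.45 -0.75 -0.0331 0.2094 0.0954 -1" --pt "1 -0.45 -0.75 -0.0331 0.2094 0.0954 -1"

```text
t: 1.12
eef_pos: [0.3308, -0.4134, 0.3275]
tool_rot: [-2.947, -0.115, -1.012]
contact_force: [0.5, -0.1, 0.2]
finger_gap: 1.002
gripper_force: 0.0
```

```bash
python3 - <<'E'
from h import *
print(pose()[0]["joints"])
step(np.array([.48,-.2,.28]),rot(38)); step(*tub(-.11,.09,38,.14))
E
```

```text
[-1.53929029 -0.21066705  1.87014888  0.66156379  1.52740553 -0.09155329]
to [ 0.48 -0.2   0.28] shift [ 0.676 -1.342  0.925] turn [0.0003 0.0005 0.0005]
to [ 0.594 -0.084  0.209] shift [ 1.029 -2.055  1.798] turn [0.0003 0.0005 0.0005]
```

Call:
play_rows --pt "0.45 -0.9 0.6 0 0 0 -1" --pt "0.45 -0.9 0.6 0 0 0 -1" --pt "0.5 -1 0.7 0 0 0 -1" --pt "0.5 -1 0.7 0 0 0 -1" --pt "0.5 -1 0.7 0 0 0 -1"

```text
t: 1.75
eef_pos: [0.4434, -0.2538, 0.2913]
tool_rot: [-2.946, -0.118, -1.014]
contact_force: [0.2, 0.2, -0.1]
finger_gap: 0.999
gripper_force: 0.0
```

```bash
python3 - <<'E'
from h import *
print(pose()[0]["joints"])
step(*tub(-.11,.09,38,.14));step(*tub(-.11,.09,38,0))
E
```

```text
[-1.16567838 -0.44974181  2.12220757  0.65142125  1.28908297  0.19583243]
to [ 0.594 -0.084  0.209] shift [ 0.522 -1.05   1.1  ] turn [0.0001 0.0001 0.0013]
to [ 0.68  -0.078  0.099] shift [ 0.522 -1.05   2.033] turn [0.0001 0.0001 0.0013]
```

Call:
play_rows --pt "0.52 -0.9 0.4 0 0 0 -1" --pt "0.52 -0.9 0.4 0 0 0 -1" --pt "0.52 -1 0.8 0 0 0 -1" --pt "0.52 -1 1 0 0 0 -1" --pt "0.52 -1 1 0 0 0 -1" --pt "0.52 -1 1 0 0 0 -1"

```text
t: 2.5
eef_pos: [0.5852, -0.0948, 0.2216]
tool_rot: [-2.947, -0.111, -1.017]
contact_force: [0.9, 0.5, 0.4]
finger_gap: 1.0
gripper_force: 0.0
```

```bash
python3 - <<'E'
from h import *
print(pose()[0]["joints"])
step(*tub(-.11,.09,38,0))
E
```

```text
[-0.57750432 -0.26045957  2.12407727  0.54745629  0.79905105  0.62646569]
to [ 0.68  -0.078  0.099] shift [-0.004 -0.069  1.037] turn [ 0.0008 -0.0004  0.    ]
```

Call:
play_rows --pt "0 -0.069 0.2 0 0 0 -1" --pt "0 -0.069 0.5 0 0 0 -1" --pt "0 -0.069 0.8 0 0 0 -1" --pt "0 -0.069 1 0 0 0 -1" --pt "0 -0.069 1 0 0 0 -1"

```text
t: 3.12
eef_pos: [0.6764, -0.0777, 0.1025]
tool_rot: [-2.946, -0.11, -1.015]
contact_force: [-0.4, 0.0, 0.5]
finger_gap: 1.003
gripper_force: 0.0
```

```bash
python3 - <<'E'
from h import *
step(*tub(-.11,.09,38,0))
s=pose()[0];print(s["contact_force"],s["joints"])
for n in("top","scene"):
    f=robot.grab_frame(n);im=cv2.resize(f["frame"],(2240,1680),interpolation=cv2.INTER_CUBIC);r=big(proj(f,P(*CAD,[[-.05,-.06,.15]])),4)[0].astype(int)
    cv2.imwrite(f"pics/g_{n}.png",im[r[1]-300:r[1]+300,r[0]-400:r[0]+400])
E
```

```text
to [ 0.68  -0.078  0.099] shift [0.001 0.    0.033] turn [ 0.0006 -0.0001 -0.0004]
[-0.3600157   0.03798048  0.48941864] [-0.439009    0.16335433  1.98250454  0.68576249  0.49700321  0.52901391]
```

View pics/g_scene.png

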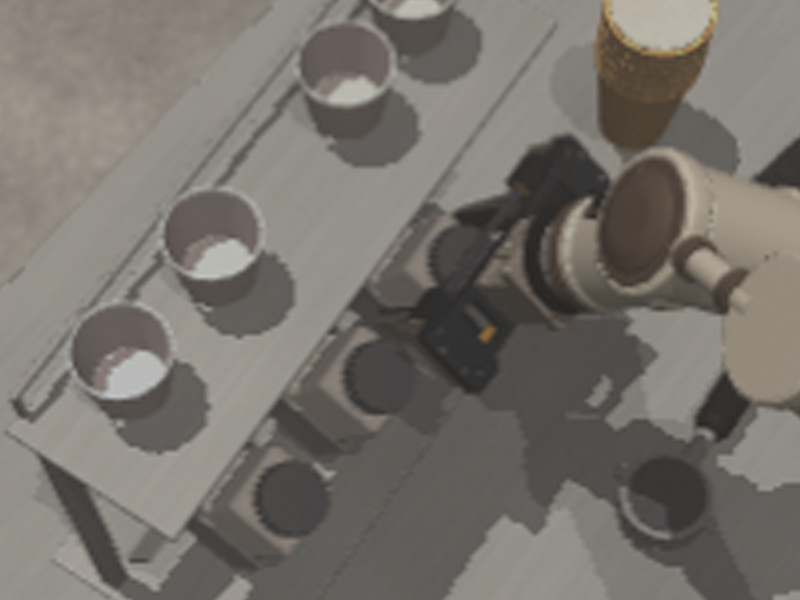

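The fingers straddle the first tub at about (430,250), clear of its neighbour. I'll grip it and lift 30 mm along the axis, moved off the front wall.

Call:
play_rows --pt "0 0 0.02 0 0 0 1" --pt "0 0 0.02 0 0 0 1" --pt "0 0 0.02 0 0 0 1" --pt "0 0 0.02 0 0 0 1" --pt "0 0 0.02 0 0 0 1" --pt "0.022 0 -0.03 0 0 0 1" --pt "0.03 0 -0.08 0 0 0 1" --pt "0.038 0 -0.13 0 0 0 1" --pt "0.045 0 -0.18 0 0 0 1" --pt "0.045 0 -0.18 0 0 0 1" --pt "0.045 0 -0.18 0 0 0 1"

```text
t: 4.6
eef_pos: [0.6648, -0.0762, 0.1276]
tool_rot: [-2.945, -0.113, -1.015]
contact_force: [-0.3, -3.0, 0.3]
finger_gap: 0.671
gripper_force: 29.5
```

```bash
cat > w.py <<'E'
from h import *
F=[]
for i in range(8): robot.grab_frame("top"); F.append(np.r_[pose()[0]["contact_force"],pose()[0]["moment"]])
print(np.mean(F,0).round(3),np.std(F,0).round(3)); s=pose()[0]; print(s["t"],s["finger_gap"],s["gripper_force"])
E
python3 w.py
```

```text
[ 0.125 -1.504  0.179 -0.291  0.269 -0.237] [0.826 0.509 0.557 0.047 0.019 0.039]
5.0 0.6713414438271074 29.492463693022728
```

Call:
play_rows --pt "0.014 0 -0.1 0 0 0 1" --pt "0.028 0 -0.2 0 0 0 1" --pt "0.042 0 -0.3 0 0 0 1" --pt "0.042 0 -0.3 0 0 0 1" --pt "0.042 0 -0.3 0 0 0 1"

```text
t: 5.62
eef_pos: [0.6417, -0.0777, 0.1658]
tool_rot: [-2.945, -0.113, -1.012]
contact_force: [-0.2, -0.8, -1.4]
finger_gap: 0.672
gripper_force: 29.5
```

```bash
python3 w.py
```

```text
[-0.084  0.096 -0.852  0.006  0.395 -0.007] [0.519 0.326 0.512 0.024 0.048 0.028]
6.025 0.6699030923632647 29.455919042229652
```

```bash
sed -i 's/range(8)/range(20)/' w.py; python3 w.py
```

```text
[-0.093  0.139 -0.997 -0.003  0.373  0.006] [0.463 0.415 0.548 0.029 0.029 0.026]
7.025 0.6734859425805847 29.45609327405691
```

About 0.95 N with the tub clear of the pocket, so the first tub is the empty. I'll re-seat it and heft the others before placing any.

Call:
play_rows --pt "-0.014 0.008 0.1 0 0 0 1" --pt "-0.028 0.008 0.2 0 0 0 1" --pt "-0.042 0.008 0.3 0 0 0 1" --pt "-0.052 0.008 0.37 0 0 0 1" --pt "-0.062 0.008 0.44 0 0 0 1" --pt "-0.08 0.008 0.485 0 0 0 1" --pt "-0.084 0.008 0.5 0 0 0 1" --pt "-0.084 0.008 0.5 0 0 0 1"

```text
t: 8.02
eef_pos: [0.6785, -0.077, 0.1003]
tool_rot: [-2.946, -0.112, -1.016]
contact_force: [0.3, -1.6, -2.0]
finger_gap: 0.664
gripper_force: 29.6
```

Call:
play_rows --pt "0 0 0 0 0 0 -1" --pt "0 0 0 0 0 0 -1" --pt "0 0 0 0 0 0 -1" --pt "0 0 -0.2 0 0 0 -1" --pt "0 0 -0.6 0 0 0 -1" --pt "0 0 -0.6 0 0 0 -1" --pt "0 -0.4 -0.6 0 0 0 -1" --pt "0 -0.74 -0.6 0 0 0 -1" --pt "0 -0.74 -0.6 0 0 0 -1" --pt "0 -0.74 -0.6 0 0 0 -1"

```text
t: 9.28
eef_pos: [0.6145, 0.0299, 0.17]
tool_rot: [-2.946, -0.113, -1.013]
contact_force: [0.0, -0.5, 0.0]
finger_gap: 1.004
gripper_force: 0.0
```

```bash
python3 - <<'E'
from h import *
print(pose()[0]["joints"],pose()[0]["t"],pose()[0]["finger_gap"],pose()[0]["contact_force"])
step(*tub(0,.093,38,0))
E
```

```text
[-0.25601477 -0.14178457  2.13395315  0.39453405  0.54887403  0.96307578] 9.275 1.0040760388441983 [ 0.03237233 -0.47891858  0.03793454]
to [0.67  0.032 0.101] shift [0.008 0.013 0.588] turn [0.0001 0.0002 0.0002]
```

Call:
play_rows --pt "0.008 0.018 0.3 0 0 0 -1" --pt "0.008 0.018 0.59 0 0 0 -1" --pt "0.008 0.018 0.59 0 0 0 -1" --pt "0.008 0.018 0.59 0 0 0 1" --pt "0.008 0.018 0.59 0 0 0 1" --pt "0.008 0.018 0.59 0 0 0 1" --pt "0.008 0.018 0.59 0 0 0 1" --pt "0.008 0.018 0.59 0 0 0 1" --pt "0.03 0.018 0.54 0 0 0 1" --pt "0.038 0.018 0.49 0 0 0 1" --pt "0.052 0.018 0.39 0 0 0 1" --pt "0.066 0.018 0.29 0 0 0 1" --pt "0.08 0.018 0.19 0 0 0 1" --pt "0.094 0.018 0.09 0 0 0 1" --pt "0.094 0.018 0.09 0 0 0 1" --pt "0.094 0.018 0.09 0 0 0 1"

```text
t: 11.28
eef_pos: [0.6331, 0.0291, 0.1673]
tool_rot: [-2.946, -0.113, -1.01]
contact_force: [-0.6, -0.4, -5.0]
finger_gap: 0.653
gripper_force: 30.0
```

```bash
python3 w.py
```

```text
[ 4.400e-02  7.500e-02 -4.673e+00 -3.900e-02  8.280e-01 -2.000e-03] [0.652 0.478 0.739 0.025 0.028 0.018]
12.275 0.6492956095804739 29.997579753398895
```

4.7 N, so the middle tub is the full one. Re-seat it.

Call:
play_rows --pt "-0.014 0 0.1 0 0 0 1" --pt "-0.028 0 0.2 0 0 0 1" --pt "-0.042 0 0.3 0 0 0 1" --pt "-0.054 0 0.38 0 0 0 1" --pt "-0.062 0 0.44 0 0 0 1" --pt "-0.078 0 0.485 0 0 0 1" --pt "-0.084 0 0.5 0 0 0 1" --pt "-0.084 0 0.5 0 0 0 1" --pt "-0.084 0 0.5 0 0 0 1"

```text
t: 13.4
eef_pos: [0.6714, 0.0307, 0.1035]
tool_rot: [-2.945, -0.112, -1.019]
contact_force: [-2.0, -2.7, 0.5]
finger_gap: 0.652
gripper_force: 30.0
```

```bash
python3 - <<'E'
from h import *
s=pose()[0];print(s["contact_force"],s["moment"])
step(*tub(0,.093,38,0));step(*tub(.11,.093,38,0))
E
```

```text
[-1.97482299 -2.71465804  0.51426198] [-0.38545291  0.29207    -0.3209952 ]
to [0.67  0.032 0.101] shift [-0.017 -0.01   0.005] turn [ 0.0007 -0.001   0.0002]
to [0.661 0.142 0.101] shift [-0.016 -0.743  0.003] turn [ 0.0007 -0.001   0.0002]
```

Call:
play_rows --pt "0 0 0 0 0 0 -1" --pt "0 0 0 0 0 0 -1" --pt "0 0 0 0 0 0 -1" --pt "0 0 -0.2 0 0 0 -1" --pt "0 0 -0.6 0 0 0 -1" --pt "0 0 -0.6 0 0 0 -1" --pt "0 -0.4 -0.6 0 0 0 -1" --pt "-0.015 -0.735 -0.6 0 0 0 -1" --pt "-0.015 -0.735 -0.6 0 0 0 -1" --pt "-0.015 -0.735 -0.6 0 0 0 -1" --pt "-0.015 -0.735 -0.3 0 0 0 -1" --pt "-0.015 -0.735 0 0 0 0 -1" --pt "-0.015 -0.735 0 0 0 0 -1" --pt "-0.015 -0.735 0 0 0 0 1" --pt "-0.015 -0.735 0 0 0 0 1" --pt "-0.015 -0.735 0 0 0 0 1" --pt "-0.015 -0.735 0 0 0 0 1" --pt "-0.015 -0.735 0 0 0 0 1"

```text
t: 15.65
eef_pos: [0.661, 0.141, 0.1025]
tool_rot: [-2.944, -0.113, -1.019]
contact_force: [-5.4, -3.7, 8.7]
finger_gap: 0.661
gripper_force: 29.8
```

Call:
play_rows --pt "0.022 0 -0.05 0 0 0 1" --pt "0.03 0 -0.1 0 0 0 1" --pt "0.044 0 -0.2 0 0 0 1" --pt "0.058 0 -0.3 0 0 0 1" --pt "0.072 0 -0.4 0 0 0 1" --pt "0.086 0 -0.5 0 0 0 1" --pt "0.086 0 -0.5 0 0 0 1" --pt "0.086 0 -0.5 0 0 0 1"

```text
t: 16.65
eef_pos: [0.6236, 0.1386, 0.1666]
tool_rot: [-2.946, -0.113, -1.012]
contact_force: [-0.2, 0.2, -2.9]
finger_gap: 0.661
gripper_force: 29.7
```

```bash
python3 w.py; python3 - <<'E'
from h import *
print(pose()[0]["joints"])
f=robot.grab_frame("scene");im=cv2.resize(f["frame"],(2240,1680),interpolation=cv2.INTER_CUBIC);r=big(proj(f,P(*CAD,[[-.05,0,.15]])),4)[0].astype(int)
cv2.imwrite("pics/h1.png",im[r[1]-300:r[1]+300,r[0]-400:r[0]+400])
E
```

```text
[-0.195  0.004 -2.307 -0.024  0.564  0.008] [0.516 0.602 0.362 0.027 0.025 0.033]
17.65 0.6612725633747598 29.696952402591705
[ 0.008514   -0.06067239  2.06575591  0.09002666  0.47583855  1.43687137]
```

View pics/h1.png

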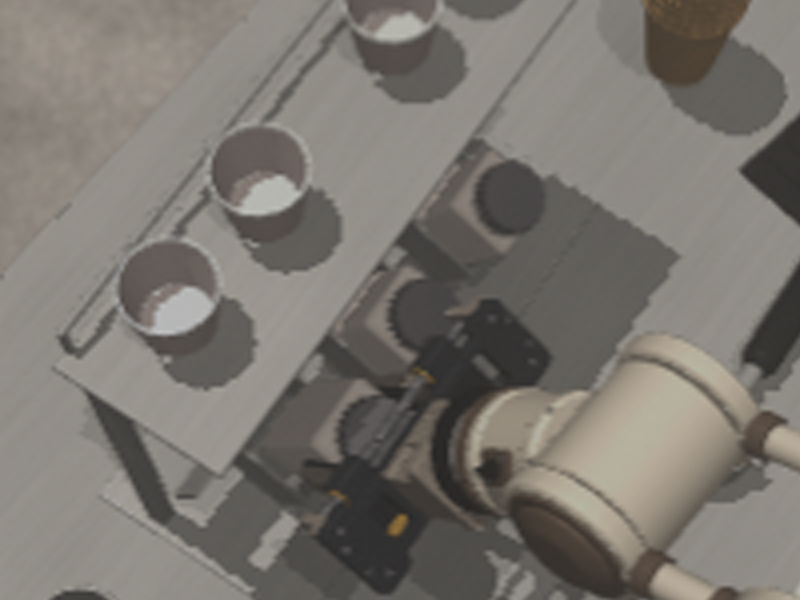

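Weights confirmed: first is empty (0.95 N), middle is full (4.7 N), third is part-used (2.3 N). The caps of the first two are back where they started, at about (511,197) and (425,315). I'll re-seat the third and go back to the empty.

Call:
play_rows --pt "-0.014 0 0.1 0 0 0 1" --pt "-0.028 0 0.2 0 0 0 1" --pt "-0.042 0 0.3 0 0 0 1" --pt "-0.054 0 0.38 0 0 0 1" --pt "-0.062 0 0.44 0 0 0 1" --pt "-0.078 0 0.485 0 0 0 1" --pt "-0.084 0 0.5 0 0 0 1" --pt "-0.084 0 0.5 0 0 0 1" --pt "-0.084 0 0.5 0 0 0 -1" --pt "-0.084 0 0.5 0 0 0 -1" --pt "-0.084 0 0.5 0 0 0 -1" --pt "-0.084 0 0.3 0 0 0 -1" --pt "-0.084 0 -0.1 0 0 0 -1" --pt "-0.084 0 -0.1 0 0 0 -1" --pt "-0.084 0.4 -0.1 0 0 0 -1" --pt "-0.084 0.8 -0.1 0 0 0 -1" --pt "-0.084 0.8 -0.1 0 0 0 -1" --pt "-0.084 0.8 -0.1 0 0 0 -1"

```text
t: 19.95
eef_pos: [0.6138, 0.0175, 0.1704]
tool_rot: [-2.946, -0.111, -1.011]
contact_force: [0.9, -0.9, 0.6]
finger_gap: 1.001
gripper_force: 0.0
```

```bash
python3 - <<'E'
from h import *
step(*tub(-.11,.093,38,.09));step(*tub(-.11,.093,38,0))
E
```

```text
to [ 0.623 -0.082  0.172] shift [ 0.016  0.665 -0.003] turn [ 0.0001  0.0006 -0.0002]
to [ 0.678 -0.078  0.101] shift [0.017 0.665 0.597] turn [ 0.0001  0.0006 -0.0002]
```

Call:
play_rows --pt "0.017 0.35 0 0 0 0 -1" --pt "0.017 0.67 0 0 0 0 -1" --pt "0.017 0.67 0 0 0 0 -1" --pt "0.017 0.67 0.3 0 0 0 -1" --pt "0.017 0.67 0.595 0 0 0 -1" --pt "0.017 0.67 0.595 0 0 0 -1" --pt "0.017 0.67 0.595 0 0 0 1" --pt "0.017 0.67 0.595 0 0 0 1" --pt "0.017 0.67 0.595 0 0 0 1" --pt "0.017 0.67 0.595 0 0 0 1" --pt "0.017 0.67 0.595 0 0 0 1" --pt "0.039 0.67 0.545 0 0 0 1" --pt "0.047 0.67 0.495 0 0 0 1" --pt "0.061 0.67 0.395 0 0 0 1" --pt "0.075 0.67 0.295 0 0 0 1" --pt "0.089 0.67 0.195 0 0 0 1" --pt "0.1 0.67 0.095 0 0 0 1" --pt "0.13 0.67 -0.15 0 0 0 1" --pt "0.17 0.67 -0.4 0 0 0 1" --pt "0.17 0.67 -0.4 0 0 0 1"

```text
t: 22.45
eef_pos: [0.6056, -0.0851, 0.2383]
tool_rot: [-2.946, -0.113, -1.023]
contact_force: [0.5, -0.4, -1.0]
finger_gap: 0.659
gripper_force: 30.0
```

```bash
cat >> h.py <<'E'
def stand(c,bottom,tilt=8,s=.093,yaw=0.): # TCP for an upright tub at world xy c, underside at z=bottom
    Rt=rot(tilt,yaw); return np.array([c[0],c[1],bottom+s])+Rt.apply([0,0,.0187]),Rt
E
python3 - <<'E'
from h import *
print(pose()[0]["joints"])
for q in ([.47,.12],.20),([.465,.369],.2),([.465,.369],.02): step(*stand(*q,yaw=BIN[2]))
E
```

```text
[-0.52949968 -0.22853207  2.06544626  0.51158653  0.79536413  0.69709773]
to [0.473 0.12  0.274] shift [-0.461 -1.426 -0.678] turn [-0.0261 -0.1678  0.0646]
to [0.468 0.369 0.274] shift [-0.384 -3.084 -0.627] turn [-0.0261 -0.1678  0.0646]
to [0.468 0.369 0.094] shift [-1.128 -3.089  0.315] turn [-0.0261 -0.1678  0.0646]
```

Call:
play_rows --pt "-0.2 0 -0.4 0 0 0 1" --pt "-0.4 -0.1 -0.65 0 0 0 1" --pt "-0.45 -0.4 -0.68 -0.0261 -0.1678 0.0646 1" --pt "-0.45 -0.8 -0.68 -0.0261 -0.1678 0.0646 1" --pt "-0.45 -1 -0.68 -0.0261 -0.1678 0.0646 1" --pt "-0.45 -1 -0.68 -0.0261 -0.1678 0.0646 1" --pt "-0.45 -1 -0.68 -0.0261 -0.1678 0.0646 1"

```text
t: 23.32
eef_pos: [0.4785, 0.058, 0.2714]
tool_rot: [3.121, -0.213, 0.204]
contact_force: [0.6, -0.6, -0.8]
finger_gap: 0.656
gripper_force: 30.0
```

```bash
python3 - <<'E'
from h import *
print(pose()[0]["joints"])
for q in ([.465,.369],.2),([.465,.369],.02): step(*stand(*q,yaw=BIN[2]))
E
```

```text
[-0.13226691 -0.23554438  1.87321487  0.00216129  1.37335524  1.5746769 ]
to [0.468 0.369 0.274] shift [-0.348 -2.042 -0.061] turn [-0.001   0.0029  0.0013]
to [0.468 0.369 0.094] shift [-0.505 -2.039  1.129] turn [-0.001   0.0029  0.0013]
```

Call:
play_rows --pt "-0.07 -0.4 -0.06 0 0 0 1" --pt "-0.14 -0.8 -0.06 0 0 0 1" --pt "-0.17 -1 -0.06 0 0 0 1" --pt "-0.17 -1 -0.06 0 0 0 1" --pt "-0.17 -1 -0.06 0 0 0 1"

```text
t: 23.95
eef_pos: [0.4724, 0.2075, 0.2787]
tool_rot: [3.12, -0.22, 0.209]
contact_force: [0.3, 0.4, -1.0]
finger_gap: 0.652
gripper_force: 29.9
```

Call:
play_rows --pt "-0.07 -0.4 0 0 0 0 1" --pt "-0.14 -0.8 0 0 0 0 1" --pt "-0.17 -1 0 0 0 0 1" --pt "-0.17 -1 0 0 0 0 1" --pt "-0.17 -1 0 0 0 0 1"

```text
t: 24.58
eef_pos: [0.4692, 0.3591, 0.2762]
tool_rot: [3.119, -0.222, 0.21]
contact_force: [0.5, 0.3, -0.7]
finger_gap: 0.653
gripper_force: 29.9
```

```bash
python3 - <<'E'
from h import *
print(pose()[0]["joints"])
for q in ([.465,.369],.2),([.465,.369],.012): step(*stand(*q,yaw=BIN[2]))
f=robot.grab_frame("top"); cv2.imwrite("pics/b1.png",cv2.resize(f["frame"][170:310,120:310],None,fx=4,fy=4,interpolation=cv2.INTER_CUBIC))
E
```

```text
[ 0.49202287  0.088565    1.55792357 -0.07908784  1.38634204  2.21501391]
to [0.468 0.369 0.274] shift [-0.021 -0.061  0.009] turn [-0.0005  0.0018 -0.0004]
to [0.468 0.369 0.086] shift [-0.188 -0.059  1.251] turn [-0.0005  0.0018 -0.0004]
```

View pics/b1.png

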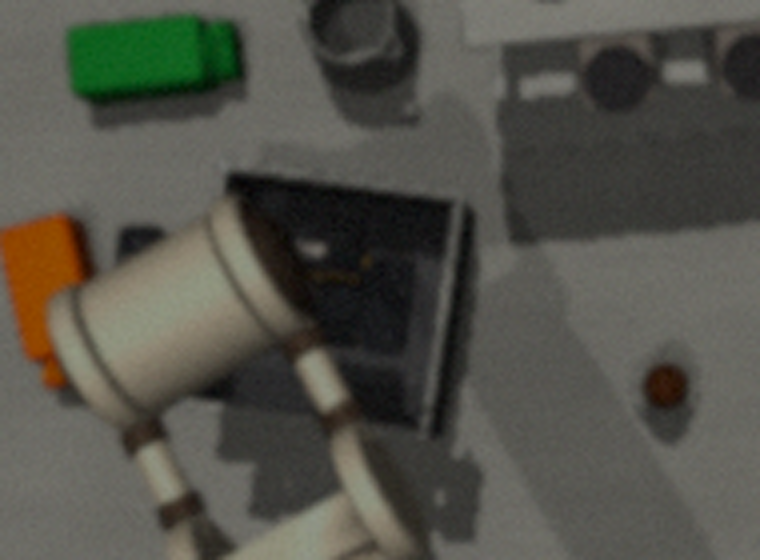

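Call:
play_rows --pt "-0.05 -0.06 0.3 0 0 0 1" --pt "-0.1 -0.06 0.6 0 0 0 1" --pt "-0.13 -0.06 0.8 0 0 0 1" --pt "-0.16 -0.06 1 0 0 0 1" --pt "-0.16 -0.06 1 0 0 0 1"

```text
t: 25.25
eef_pos: [0.4648, 0.3683, 0.1219]
tool_rot: [3.117, -0.221, 0.202]
contact_force: [0.1, -0.4, -1.6]
finger_gap: 0.655
gripper_force: 30.0
```

Call:
play_rows --pt "-0.02 0 0.1 0 0 0 1" --pt "-0.03 0 0.22 0 0 0 1" --pt "-0.03 0 0.22 0 0 0 1" --pt "-0.03 0 0.22 0 0 0 -1" --pt "-0.03 0 0.22 0 0 0 -1" --pt "-0.03 0 0.22 0 0 0 -1" --pt "-0.01 0 0.1 0 0 0 -1" --pt "0.02 0 -0.2 0 0 0 -1" --pt "0.08 0 -0.6 0 0 0 -1" --pt "0.14 0 -1 0 0 0 -1" --pt "0.14 0 -1 0 0 0 -1"

```text
t: 26.62
eef_pos: [0.47, 0.372, 0.285]
tool_rot: [-3.124, 0.22, -0.229]
contact_force: [-0.2, -0.5, -0.1]
finger_gap: 0.998
gripper_force: 0.0
```

```bash
python3 - <<'E'
from h import *
print(pose()[0]["joints"])
step(*tub(.11,.093,38,.12))
E
```

```text
[ 0.51137194  0.09647706  1.53340686 -0.08057415  1.38934941  2.23246577]
to [0.588 0.136 0.196] shift [0.902 1.455 0.716] turn [ 0.0241  0.1637 -0.0654]
```

Call:
play_rows --pt "0.1 0.4 -0.1 0 0 0 -1" --pt "0.2 0.8 -0.1 0.0241 0.1637 -0.0654 -1" --pt "0.4 1 0.1 0.0241 0.1637 -0.0654 -1" --pt "0.5 1 0.2 0.0241 0.1637 -0.0654 -1" --pt "0.5 1 0.2 0.0241 0.1637 -0.0654 -1" --pt "0.5 1 0.2 0.0241 0.1637 -0.0654 -1"

```text
t: 27.38
eef_pos: [0.5246, 0.2114, 0.2585]
tool_rot: [-2.956, -0.114, -0.998]
contact_force: [-0.0, 0.3, 1.7]
finger_gap: 0.999
gripper_force: 0.0
```

```bash
python3 - <<'E'
from h import *
step(*tub(.11,.093,38,.12)); step(*tub(.11,.093,38,.0))
f=robot.grab_frame("top"); cv2.imwrite("pics/b2.png",cv2.resize(f["frame"][140:310,120:400],None,fx=2.8,fy=2.8,interpolation=cv2.INTER_CUBIC))
E
```

```text
to [0.588 0.136 0.196] shift [0.049 0.53  0.565] turn [0.0014 0.0039 0.0008]
to [0.661 0.142 0.101] shift [0.059 0.527 1.365] turn [0.0014 0.0039 0.0008]
```

View pics/b2.png

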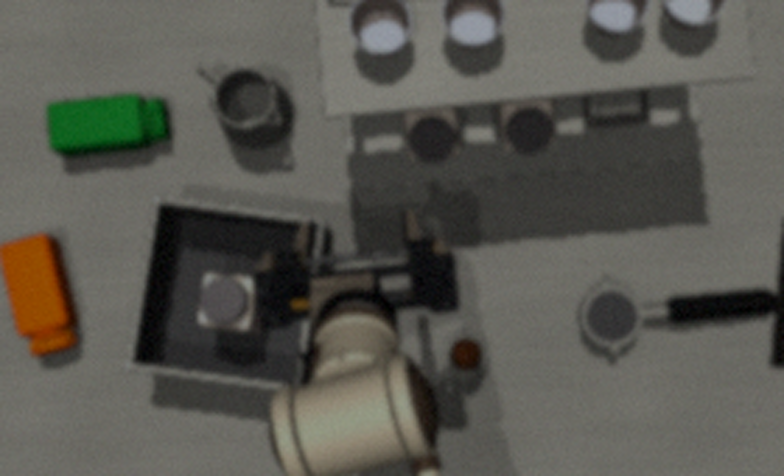

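The empty is standing in the bin at about (225,300). The remaining tubs are at (433,137) and (528,128). Next, the part-used one.

Call:
play_rows --pt "0.055 0.3 0.1 0 0.003 0 -1" --pt "0.055 0.53 0.3 0 0.003 0 -1" --pt "0.055 0.53 0.6 0 0.003 0 -1" --pt "0.055 0.53 0.8 0 0.003 0 -1" --pt "0.055 0.53 1 0 0.003 0 -1" --pt "0.055 0.53 1 0 0.003 0 -1"

```text
t: 28.18
eef_pos: [0.6282, 0.1388, 0.1415]
tool_rot: [-2.953, -0.116, -1.007]
contact_force: [-0.7, 1.0, -0.4]
finger_gap: 1.0
gripper_force: 0.0
```

```bash
python3 - <<'E'
from h import *
step(*tub(.11,.093,38,.0))
E
```

```text
to [0.661 0.142 0.101] shift [ 0.012 -0.004  0.348] turn [0.0013 0.0019 0.0011]
```

Call:
play_rows --pt "0.012 0 0.2 0.001 0.002 0.001 -1" --pt "0.012 0 0.345 0.001 0.002 0.001 -1" --pt "0.012 0 0.345 0.001 0.002 0.001 -1" --pt "0.012 0 0.345 0.001 0.002 0.001 1" --pt "0.012 0 0.345 0.001 0.002 0.001 1" --pt "0.012 0 0.345 0.001 0.002 0.001 1" --pt "0.012 0 0.345 0.001 0.002 0.001 1" --pt "0.012 0 0.345 0.001 0.002 0.001 1" --pt "0.034 0 0.295 0.001 0.002 0.001 1" --pt "0.042 0 0.245 0.001 0.002 0.001 1" --pt "0.056 0 0.145 0.001 0.002 0.001 1" --pt "0.07 0 0.045 0.001 0.002 0.001 1" --pt "0.084 0 -0.055 0.001 0.002 0.001 1" --pt "0.1 0 -0.155 0.001 0.002 0.001 1" --pt "0.125 0 -0.4 0.001 0.002 0.001 1" --pt "0.16 0 -0.65 0.001 0.002 0.001 1" --pt "0.16 0 -0.65 0.001 0.002 0.001 1"

```text
t: 30.3
eef_pos: [0.5866, 0.136, 0.237]
tool_rot: [-2.942, -0.113, -1.026]
contact_force: [0.4, 0.5, -2.3]
finger_gap: 0.653
gripper_force: 30.0
```

```bash
python3 - <<'E'
from h import *
for q in ([.46,.08],.2),([.455,-.365],.2),([.455,-.365],.006): step(*stand(*q,yaw=MAT[2]))
E
```

```text
to [0.463 0.08  0.274] shift [-0.513  0.312 -0.726] turn [-0.0259 -0.1687  0.0619]
to [ 0.458 -0.365  0.274] shift [-0.719  3.267 -0.882] turn [-0.0259 -0.1687  0.0619]
to [ 0.458 -0.365  0.08 ] shift [-1.524  3.265  0.131] turn [-0.0259 -0.1687  0.0619]
```

Call:
play_rows --pt "-0.2 0 -0.4 0 0 0 1" --pt "-0.4 0.1 -0.65 0 0 0 1" --pt "-0.5 0.4 -0.75 -0.0259 -0.1687 0.0619 1" --pt "-0.53 0.8 -0.75 -0.0259 -0.1687 0.0619 1" --pt "-0.56 1 -0.75 -0.0259 -0.1687 0.0619 1" --pt "-0.56 1 -0.75 -0.0259 -0.1687 0.0619 1" --pt "-0.56 1 -0.75 -0.0259 -0.1687 0.0619 1"

```text
t: 31.18
eef_pos: [0.462, -0.0235, 0.2688]
tool_rot: [3.12, -0.206, 0.206]
contact_force: [-0.5, -0.4, -1.7]
finger_gap: 0.651
gripper_force: 30.0
```

```bash
python3 - <<'E'
from h import *
for q in ([.455,-.365],.2),([.455,-.365],.006): step(*stand(*q,yaw=MAT[2]))
E
```

```text
to [ 0.458 -0.365  0.274] shift [ 2.730e-01  2.263e+00 -2.000e-03] turn [-0.0001  0.0024  0.0002]
to [ 0.458 -0.365  0.08 ] shift [0.103 2.264 1.28 ] turn [-0.0001  0.0024  0.0002]
```

Call:
play_rows --pt "0.05 0.4 0 0 0.002 0 1" --pt "0.1 0.8 0 0 0.002 0 1" --pt "0.12 1 0 0 0.002 0 1" --pt "0.12 1 0 0 0.002 0 1" --pt "0.12 1 0 0 0.002 0 1"

```text
t: 31.8
eef_pos: [0.46, -0.1734, 0.2731]
tool_rot: [3.117, -0.204, 0.22]
contact_force: [0.5, 1.1, -2.2]
finger_gap: 0.65
gripper_force: 30.0
```

Call:
play_rows --pt "0.05 0.4 0 0 0 0 1" --pt "0.1 0.8 0 0 0 0 1" --pt "0.12 1 0 0 0 0 1" --pt "0.12 1 0 0 0 0 1" --pt "0.12 1 0 0 0 0 1"

```text
t: 32.42
eef_pos: [0.4585, -0.3242, 0.2756]
tool_rot: [3.118, -0.204, 0.219]
contact_force: [-1.0, 0.5, -1.6]
finger_gap: 0.653
gripper_force: 30.0
```

```bash
python3 - <<'E'
from h import *
print(pose()[0]["joints"])
for q in ([.455,-.365],.2),([.455,-.365],.006): step(*stand(*q,yaw=MAT[2]))
E
```

```text
[-0.88737765 -0.01440426  1.66531132  0.09773588  1.38906607  0.80103889]
to [ 0.458 -0.365  0.274] shift [0.028 0.273 0.012] turn [-0.     -0.0002  0.0006]
to [ 0.458 -0.365  0.08 ] shift [-0.152  0.273  1.292] turn [-0.     -0.0002  0.0006]
```

Call:
play_rows --pt "0.02 0.27 0 0 0 0 1" --pt "-0.02 0.27 0.3 0 0 0 1" --pt "-0.06 0.27 0.6 0 0 0 1" --pt "-0.09 0.27 0.85 0 0 0 1" --pt "-0.111 0.27 1 0 0 0 1" --pt "-0.111 0.27 1 0 0 0 1" --pt "-0.111 0.27 1 0 0 0 1"

```text
t: 33.3
eef_pos: [0.4581, -0.3667, 0.1265]
tool_rot: [3.115, -0.204, 0.221]
contact_force: [-0.0, -0.8, -1.9]
finger_gap: 0.652
gripper_force: 30.0
```

```bash
python3 - <<'E'
from h import *
step(*stand([.455,-.365],.006,yaw=MAT[2]))
f=robot.grab_frame("scene")
r=big(proj(f,P(*MAT,[[0,0,.05]])),5)[0].astype(int)
im=cv2.resize(f["frame"],(2800,2100),interpolation=cv2.INTER_CUBIC); cv2.imwrite("pics/m1.png",im[max(0,r[1]-300):r[1]+300,r[0]-400:r[0]+400])
E
```

```text
to [ 0.458 -0.365  0.08 ] shift [-0.048 -0.01   0.303] turn [ 0.0007 -0.0008  0.0005]
```

View pics/m1.png

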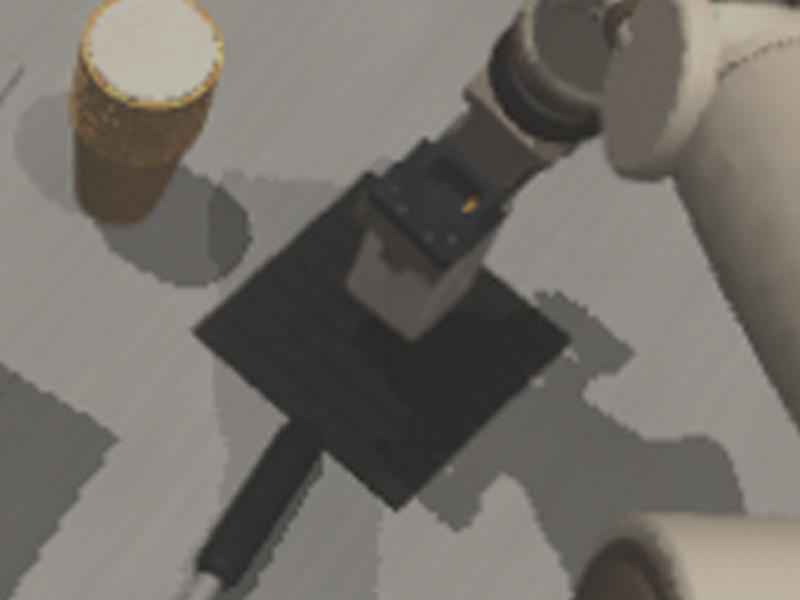

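The tub is upright over the mat, with its lowest corner at about (412,340), well inside the mat edges. I'll lower it gently.

Call:
play_rows --pt "-0.02 -0.01 0.1 0 0 0 1" --pt "-0.035 -0.01 0.2 0 0 0 1" --pt "-0.04 -0.01 0.25 0 0 0 1" --pt "-0.042 -0.01 0.265 0 0 0 1" --pt "-0.044 -0.01 0.275 0 0 0 1" --pt "-0.044 -0.01 0.275 0 0 0 1"

```text
t: 34.1
eef_pos: [0.4566, -0.3657, 0.0833]
tool_rot: [3.116, -0.207, 0.219]
contact_force: [-0.3, 0.1, -2.6]
finger_gap: 0.648
gripper_force: 30.0
```

Call:
play_rows --pt "0 0 0.01 0 0 0 1" --pt "-0.002 0 0.015 0 0 0 1" --pt "-0.002 0 0.015 0 0 0 1"

```text
t: 34.48
eef_pos: [0.4564, -0.3653, 0.0807]
tool_rot: [3.117, -0.207, 0.219]
contact_force: [-0.9, -0.1, -2.3]
finger_gap: 0.655
gripper_force: 30.0
```

Call:
play_rows --pt "0 0 0.01 0 0 0 1" --pt "-0.001 0 0.01 0 0 0 1"

```text
t: 34.72
eef_pos: [0.4565, -0.3653, 0.0791]
tool_rot: [3.117, -0.207, 0.219]
contact_force: [-0.2, -1.2, -2.0]
finger_gap: 0.647
gripper_force: 30.0
```

Call:
play_rows --pt "0 0 0.01 0 0 0 1" --pt "-0.001 0 0.01 0 0 0 1"

```text
t: 34.98
eef_pos: [0.4568, -0.3656, 0.0788]
tool_rot: [3.117, -0.206, 0.219]
contact_force: [-1.6, 2.4, 4.9]
finger_gap: 0.653
gripper_force: 30.0
```

Contact at about 5 N upward. Release, retreat along the tool axis and check.

Call:
play_rows --pt "0 0 0 0 0 0 -1" --pt "0 0 0 0 0 0 -1" --pt "0 0 0 0 0 0 -1" --pt "0 0 0 0 0 0 -1" --pt "0 0 -0.1 0 0 0 -1" --pt "0 0 -0.3 0 0 0 -1" --pt "0 0 -0.6 0 0 0 -1" --pt "-0.1 0 -1 0 0 0 -1" --pt "-0.8 0 -1 0 0 0 -1" --pt "-0.8 0 -1 0 0 0 -1" --pt "-0.8 0 -1 0 0 0 -1"

```text
t: 36.35
eef_pos: [0.3163, -0.3466, 0.21]
tool_rot: [3.116, -0.211, 0.219]
contact_force: [0.4, -0.5, 0.9]
finger_gap: 1.001
gripper_force: 0.0
```

```bash
sed -i 's#^cad,e=.*#cad=CAD#;s#^mat,e=.*#mat=MAT#;s#^bn,e=.*#bn=BIN#' a.py; sed -i '/^for n,p,z/,/^    s=least/d' a.py
cat >> a.py <<'E'
a=cv2.resize(S["frame"],(2240,1680),interpolation=cv2.INTER_CUBIC)
r=lambda L,q:big(proj(S,P(*q,[L])),4)[0].astype(int)
x=r([-.05,0,.15],CAD); y=r([0,0,.06],MAT); sc=cv2.imread("pics/c_scene.png")
cv2.imwrite("pics/fin.png",np.hstack([sc[100:500,150:550],a[max(0,y[1]-200):max(0,y[1]-200)+400,y[0]-200:y[0]+200]]))
E
python3 a.py
```

```text
(no output)
```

View pics/fin.png

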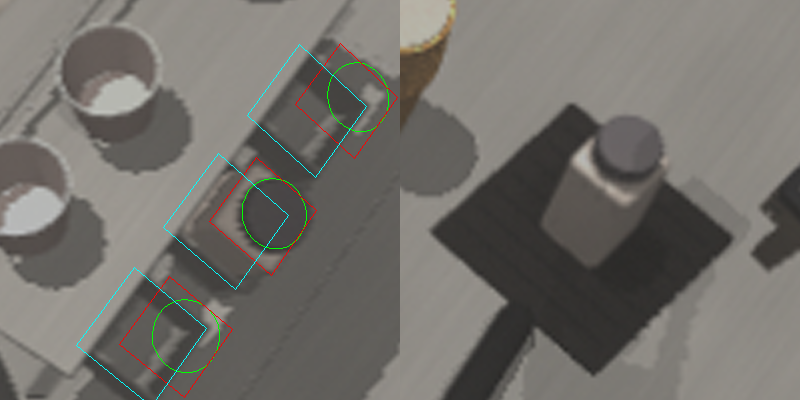

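The full tub's cap lines up with the seated overlay at about (275,213). The part-used tub stands upright on the mat at (600,190), and the gripper is clear of everything.

```bash
python3 -c "
from bench import robot
print(robot.hand_in())"
```

```text
the job is handed in; nothing more can be done
None
```

The job is handed in at about 36 s: after hefting all three, the empty tub is in the waste bin, the part-used one stands upright on the mat and the full one is back seated in the middle pocket; the verdict was not shown.

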